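Square a notched plate in the holding jig and wedge it tight

TASK

Square up the aluminium plate in the plywood jig: push its free near corner so that it turns about the steel peg in its notched corner, until its right edge is pressed firmly against the aluminium fence. Then push the oak wedge in between plate and wooden block until it grips and holds the plate tight against peg and fence by itself. Work by feel, never pushing plate or wedge with more than 25 N, and do not disturb the other things on the table.

Things in the scene. Friction and masses are not known exactly. Their poses are not given: they have to be found in the camera images.
- jig: Plywood board 240 x 335 x 15 mm, screwed to the table; place and yaw (within 0.2 rad) differ from start to start. Origin at table level; its x points roughly away from the robot, y left, z up. Its top, 15 mm above the origin, carries peg, fence, wooden block, plate and wedge.
- home (a point): Point fixed on the board's top where the plate's origin lies when the plate is home (notch on the peg, right edge flat on the fence, plate and jig axes parallel). The home plate's near edge is then 62.5 mm to jig -x of this point.
- gap (a point): Point on the board's top, on the home plate's near edge 6 mm from its right corner. From here to the slanted face of the wooden block (36 x 30 x 24 mm, nut on top, from 6 mm left to 24 mm right of this point) the gap is 13.5 mm, wider to jig -y by 0.164 mm/mm, parallel to the wedge's slope. The block is set by hand, +-1.2 mm, unmeasured: the wedge tightens up to 8 mm earlier or later.
- plate: Loose aluminium plate 125 (x) x 115 (y) x 12 mm, 0.3 to 0.55 kg, flat on the board. Origin mid-underside. Its +x +y corner has a 16 x 16 mm square notch; the peg stands in it, within 2 mm of both notch faces. It starts turned clockwise from above by 0.2 to 0.4 rad against the jig (near end swung left). 1 to 6 N turn it; the push rises sharply at the fence.
- push_corner (a point): The plate's free near corner (-x -y), diagonal to the notch, half thickness up. Press on the near edge (the plate's -x face) 35 mm left of it and swing with it round the peg, away and to the right: pushed straight away only, it jams by friction short of the fence. At home 35 mm left of it is clear of the block. 10 to 15 N along the swing presses the plate on the fence.
- peg: Steel dowel peg, 12 mm diameter, 28 mm high over the board, fixed. Origin at its foot on its axis; its yaw means nothing.
- fence: Fixed aluminium strip 105 (x) x 20 (y) x 18 mm, its two screw heads 24 mm over the board, parallel to the jig. Origin mid-underside. The plate's right edge (-y face) must bed on its +y face, 10 mm from the origin; the plate's origin is then 67.5 mm to its +y.
- wedge: Loose oak wedge, 110 long, 32 high as it stands on its side, 3 mm thick at the thin end, 21 at the thick. Origin half-way along, 16 mm above the board, on the flat face towards the plate. Its y points to the thick end (right), its z level towards the robot. Push the thick end along jig +y 65 to 110 mm. Jammed with 15 to 20 N it holds; if pushed askew it springs loose: let go, push again.
- pencil: flat red carpenter's pencil 183 mm long, lying on the table; loose bystander, leave alone
- offcut: spruce offcut 34 x 160 x 19 mm; loose bystander, leave alone
- wax_tin: round green wax tin 66 mm across, 24 mm high; loose bystander, leave alone
- oak_offcut: oak offcut 50 x 85 x 22 mm; loose bystander, leave alone
Mind the look-alikes: they are no part of the job. Leave any green look-alike of the wedge alone.

How it is judged:
On the way, in this order (a step that is already met when the one before it is completed fails the run):
1. the plate is turned square and pressed against the fence (angle between the x axis of plate and the x axis of fence, either way round below 0.02 rad and y of plate in the frame of fence between 0.066 and 0.0692 m and x of plate in the frame of home between -0.0025 and 0.0018 m and angle between plate's own z axis and vertical below 0.03 rad and contact force between plate and fence above 2.5 N), for 0.2 s.
2. the wedge presses on the plate (angle between the x axis of plate and the x axis of fence, either way round below 0.02 rad and y of plate in the frame of fence between 0.066 and 0.0692 m and x of plate in the frame of home between -0.0025 and 0.0018 m and angle between plate's own z axis and vertical below 0.03 rad and contact force between wedge and plate above 4 N), for 0.2 s.
At the end, for the whole second after the job is handed in: The plate lies flat, its right edge parallel to the fence within 0.02 rad and within about 1.5 mm of it, its notch on the peg within about 2 mm along the fence; the wedge, untouched and at rest, still presses on the plate with more than 3 N (angle between the x axis of plate and the x axis of fence, either way round below 0.02 rad and y of plate in the frame of fence between 0.066 and 0.0692 m and x of plate in the frame of home between -0.0025 and 0.0018 m and angle between plate's own z axis and vertical below 0.03 rad and contact force between wedge and plate above 3 N and linear speed of each of plate, wedge below 0.01 m/s).
It fails at once if the plate is pushed with more than 25 N (contact force between the arm and plate above 25 N).
It fails at once if the wedge is pushed with more than 25 N (contact force between the arm and wedge above 25 N).
It fails at once if a bystander is shifted more than 20 mm (distance of any of pencil, offcut, wax_tin, oak_offcut from where it was at the start of the episode above 0.02 m).
It also fails if it takes over 72 s, if anything falls off the work surface, if the arm or the gripper's body presses on something with over 40 N, if the wrist force passes 120 N, or if a joint passes its speed limit or range.

ROBOT

A 6-joint arm with a two-finger parallel gripper is mounted at the origin on the work surface; the furniture and walls round the work are solid. World frame = base frame: x ahead of the robot, y to its left, z up, the work surface at z = 0. Lengths are in m, angles in rad, forces in N, time in s.
With the tool pointing down it reaches from about 0.25 to 0.775 m from the base axis. Payload 4 kg.
Tool frame: the origin (TCP) lies at the very end of the fingers, on their centre line; the grasp point (between the pads) lies 19 mm behind it; z points along the fingers, y is the line along which they close (so a half turn about z gives the same grasp; the last joint's range is limited). The gripper opens to 94 mm and grips with 3 to 60 N. Pads are 16 mm wide; open, the fingers measure 119 mm over their backs; the gripper's body (75 mm by 177 mm) begins 78 mm behind the grasp point.
Start: joints at [-1.286, 0.087, 1.371, -0, 1.684, -0.103], TCP at [0.208, -0.509, 0.206] pointing down, gripper open.
Joint ranges: [-3.1, 3.1], [-0.76, 2.03], [0.27, 2.55], [-1.08, 4.22], [0.17, 2.65], [-2.57, 2.57]. Speed limits (rad/s): [2.79, 2.79, 3.14, 3.14, 3.14, 3.14].

INTERFACE

Orientations are given as [roll, pitch, yaw] about the fixed x, y, z axes, in that order (R = Rz(yaw) Ry(pitch) Rx(roll)).
In Python, from bench import robot gives the robot as it stands. The module is installed in compiled form; this text tells all that it offers.
- The arm moves only by the tool move_arm, never from a script. Its argument "deltas" is one flat list of numbers, 7 for each row, row after row: the turn, a rotation vector about the tool's x, y, z in rad, then the shift along the tool's x, y, z in cm, then the closure, from -1 (fully open) to 1 (shut). A call has 1 to 8 rows; each row is the pose to reach, as a shift and turn from the pose commanded when the call began, along the tool's axes at that moment; what a row does not reach only later rows make up. A row lasts 1/10 s, in which the tool goes at most 50 mm and 8.59 degrees, less where a joint would pass 70% of its speed; a pose out of reach is approached as far as the arm can. A call with a gripper value outside its range is refused whole. The fingers move at their own pace and stop on an object; the grip force is fixed at half the most. Time passes only in rows, so rows that repeat a pose let the fingers close. It gives the time, the measured TCP pose, the force, the opening and the grip force at its end, in the units of the state.
- robot.get_obs(): the state, without advancing time (a new reading comes with each control period).
- robot.snapshot(name): name is "scene" or "top" or "wrist"; returns a dict with "image" (480x640x3 uint8, red, green, blue), "depth" (480x640 float32, m along the optical axis (not along the pixel's ray), 0 where there is no reading), "fov_y" (degrees; the focal length in pixels is half the picture's height over the tangent of half this angle, whatever the lens; pixels are square), "cx", "cy" (the principal point, pixels), "origin" and "orientation" of the camera in the world; the wrist camera has in their place "T_tool_cam" (4x4, takes a point from camera to tool coordinates, whose origin is the TCP and whose axes are the flange's). Camera axes: x right, y up, looking along -z (the intrinsics and any distortion apply to the point x, -y, -z); pixel columns grow to the right and rows downward; lengths in m; the calibration is good to about 2 mm. A picture is of the moment at which its call begins: read the wrist's pose just before it.
- robot.close_job(): hands the job in; it is judged then, once.
The state is a dict: "time": time; "joint_positions": joint angles; "qvel": joint speeds; "joint_torque": joint torques, N m; "tool_pos": TCP position; "ee_rot": TCP orientation; "wrist_force": force on the tool from outside, world axes, zero at the start; "wrist_torque": the same for the moment, N m; "width": finger opening in m; "finger_force": force on a finger pad.
Only numpy, scipy, OpenCV 4.12 (cv2) and the standard library are available. Lean on these libraries where they do the work, as an engineer would, in place of code of your own. Each camera call takes 0.05 s, during which the arm holds its last target. There are 200 camera calls.

## Working session

There is one attempt and no reset: what is moved stays moved. The work goes in short steps, Python scripts to look and compute and a tool call to move; the robot and the scene stay as the last step left them, time stands still between calls to the robot, and variables do not carry over. Pictures are saved under pics/ and viewed, at most 10 in all, crops included, and the job is handed in when it is done.

Besides the shell and the picture viewer there is one more tool, called after "Emit:" as a command line: name --argument value ..., lists and objects as JSON in quotes. move_arm: Moves the arm, as the interface text tells. Its arguments: {"type":"object","properties":{"deltas":{"type":"array","items":{"type":"number"}}},"required":["deltas"]}

```bash
mkdir -p pics
cat > h.py <<'E'
import numpy as np, cv2
from scipy.spatial.transform import Rotation as R
from bench import robot
def snap(n):
    o=robot.get_obs(); s=robot.snapshot(n)
    f=240/np.tan(np.radians(s["fov_y"])/2)
    if n=="wrist":
        T=np.eye(4);T[:3,:3]=rot(o["ee_rot"]);T[:3,3]=o["tool_pos"];T=T@s["T_tool_cam"]
    else:
        T=np.eye(4);T[:3,:3]=rot(s["orientation"]);T[:3,3]=s["origin"]
    return s,f,T
def rot(a):
    a=np.array(a)
    if a.shape==(3,3): return a
    return (R.from_euler('xyz',a) if a.size==3 else R.from_quat(a)).as_matrix()
def plane(uv,z,s,f,T):
    uv=np.atleast_2d(uv).astype(float)
    d=np.c_[(uv[:,0]-s["cx"])/f,-(uv[:,1]-s["cy"])/f,-np.ones(len(uv))]@T[:3,:3].T
    return T[:3,3]+d*((z-T[2,3])/d[:,2])[:,None]
def cloud(s,f,T):
    v,u=np.mgrid[:480,:640];D=s["depth"]
    p=np.stack([(u-s["cx"])/f*D,-(v-s["cy"])/f*D,-D],-1)
    return p@T[:3,:3].T+T[:3,3]
def save(n,im): cv2.imwrite("pics/"+n+".png",im[...,::-1])
E
python3 - <<'E'
from h import *
print(robot.get_obs())
for n in("top","scene"):
    s,f,T=snap(n);save(n,s["image"]);print(n,{k:s[k] for k in s if k not in("image","depth")})
    np.savez(n,im=s["image"],d=s["depth"])
    P=cloud(s,f,T);print(P[::120,::160].round(3).tolist())
E
```

```text
{'time': 0.0, 'joint_positions': array([-1.28609272e+00,  8.79227112e-02,  1.37220604e+00,  2.29525154e-05,
        1.68358469e+00, -1.03054438e-01]), 'qvel': array([-0.00111324, -0.0007771 ,  0.00047385,  0.00053663,  0.0010614 ,
       -0.00012691]), 'joint_torque': array([ 3.66743243e-04, -3.40187788e+01, -3.02425539e+01,  7.16445479e-02,
        3.30159289e-02, -1.74574088e-04]), 'tool_pos': array([ 0.20783949, -0.50864591,  0.20434628]), 'ee_rot': array([-3.13948547e+00, -2.40860370e-04,  3.87760348e-01]), 'wrist_force': array([ 0.24139049, -0.18627352, -0.14825473]), 'wrist_torque': array([ 0.03614346, -0.00521493,  0.00968829]), 'finger_force': 0.0, 'width': 0.09438964964544083}
top {'fov_y': 43.61257752478791, 'cx': 325.91957477924564, 'cy': 238.52869542695285, 'origin': array([0.34022538, 0.01421164, 1.33831738]), 'orientation': array([ 0.10018507,  0.00458028, -1.54299047])}
[[[1.137, 0.945, -0.242], [1.148, 0.502, -0.242], [1.12, 0.058, -0.166], [1.144, -0.367, -0.191]], [[1.005, 1.328, -0.96], [0.74, 0.415, -0.01], [0.987, 0.064, -0.793], [0.983, -0.503, -0.731]], [[0.451, 0.755, 0.002], [0.461, 0.397, -0.003], [0.469, 0.037, 0.016], [0.479, -0.318, 0.011]], [[0.186, 0.734, 0.001], [0.196, 0.381, 0.001], [0.206, 0.03, -0.003], [0.216, -0.322, -0.001]]]
scene {'fov_y': 44.382021193974914, 'cx': 318.7500857379737, 'cy': 250.64746290635367, 'origin': array([-0.10589767,  0.76215881,  0.91698049]), 'orientation': array([ 0.84543553, -0.01263231, -2.43731984])}
[[[1.063, 0.287, 0.535], [1.06, -0.06, 0.451], [1.057, -0.624, 0.312], [0.871, -1.311, 0.185]], [[1.063, 0.365, 0.321], [1.508, -0.296, -0.118], [1.116, -0.703, -0.142], [0.184, 0.077, 0.526]], [[1.489, 0.347, -0.248], [-0.106, 0.762, 0.917], [0.564, -0.049, 0.018], [0.14, 0.085, 0.343]], [[1.065, 0.571, -0.253], [0.584, 0.41, -0.005], [0.159, 0.437, 0.378], [0.11, 0.003, -0.001]]]
```

View pics/top.png

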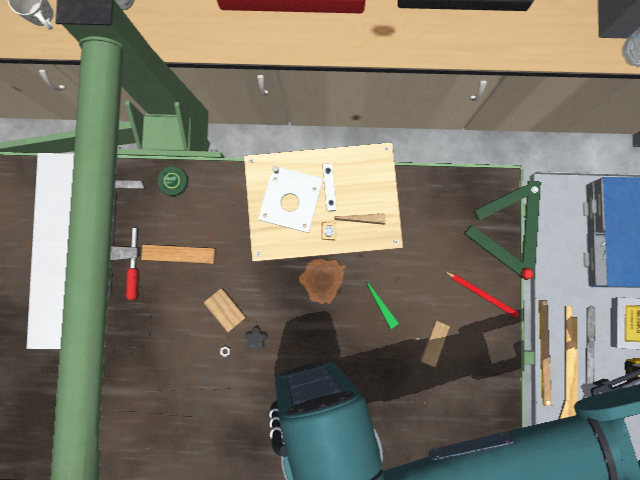

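View pics/scene.png

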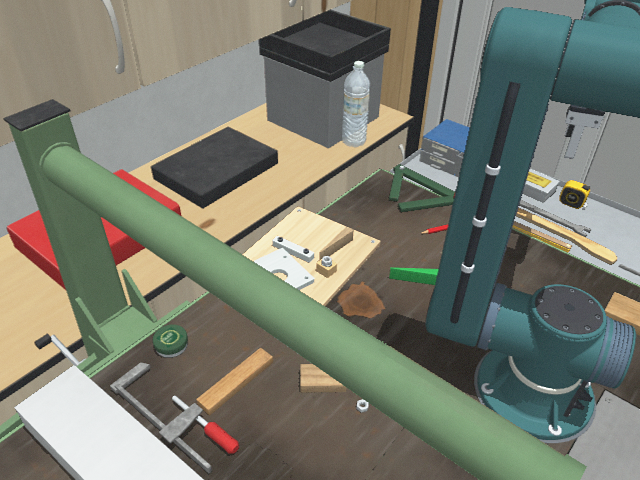

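The top view shows the board (245–402, 145–262), white plate (290,200) with the peg at its notch (277,170), fence (330,187), block with nut (328,230), and brown wedge (335–385, 218), thick end right. The green wedge at (381,305) is the look-alike: it is green and off the jig, so I leave it alone. The oak wedge on the board fits the description.

Run:
```python
from h import *
s,f,T=snap("top")
for n,uv,z in[("board",[[245,157],[392,144],[402,247],[252,262]],.015),("plate corners",[[272,168],[321,178],[308,232],[260,219]],.027),("peg",[[276,170]],.043),("fence",[[327,164],[332,210]],.033),("wedge",[[335,218],[385,218]],.047),("block",[[328,231]],.04)]:
    print(n,plane(uv,z,s,f,T)[:,:2].round(3).tolist())
w=robot.snapshot("wrist");print(w["T_tool_cam"].round(3),w["fov_y"],w["cx"],w["cy"])
```

```text
board [[0.652, 0.211], [0.691, -0.119], [0.459, -0.145], [0.416, 0.186]]
plate corners [[0.626, 0.148], [0.607, 0.039], [0.485, 0.064], [0.511, 0.17]]
peg [[0.618, 0.138]]
fence [[0.637, 0.026], [0.535, 0.012]]
wedge [[0.515, 0.005], [0.518, -0.103]]
block [[0.487, 0.02]]
[[ 0.001  0.959  0.283  0.081]
 [ 1.    -0.001 -0.001  0.001]
 [-0.001  0.283 -0.959 -0.18 ]
 [ 0.     0.     0.     1.   ]] 58.258952708407115 316.84942069762303 238.07123906709893
```

```bash
cat >> h.py <<'E'
def delta(p,yaw):
    "turn and shift (cm) in tool axes from measured pose to TCP p, tool down with yaw"
    o=robot.get_obs();A=rot(o["ee_rot"]);B=rot([np.pi,0,yaw])
    print("pose",o["tool_pos"].round(4),o["ee_rot"].round(3),"F",o["wrist_force"].round(1),"t",round(o["time"],2))
    print("->",R.from_matrix(A.T@B).as_rotvec().round(4),(A.T@(np.array(p)-o["tool_pos"])*100).round(2))
E
python3 -c "
from h import *
delta([.60,.03,.235],.11)"
```

```text
pose [ 0.2079 -0.5089  0.2048] [-3.14  -0.     0.388] F [ 0.7 -0.3 -0.5] t 0.2
-> [-1.300e-03  1.000e-04  2.778e-01] [ 56.68 -35.06  -2.97]
```

Emit:
move_arm --deltas '[0,0,0.03,4,-2.5,-0.2,1,0,0,0.07,8,-5,-0.4,1,0,0,0.1,12,-7.5,-0.6,1,0,0,0.14,16,-10,-0.8,1,0,0,0.17,20,-12.5,-1.0,1,0,0,0.2,24,-15,-1.2,1,0,0,0.24,28,-17.5,-1.5,1,0,0,0.278,32,-20,-1.7,1]'

```text
time: 1.0
tool_pos: [0.4293, -0.2013, 0.2227]
ee_rot: [3.141, -0.0, 0.108]
wrist_force: [-0.2, -1.1, 0.3]
width: 0.0333
finger_force: 0.0
```

```bash
python3 -c "
from h import *
delta([.60,.03,.235],.11)"
```

```text
pose [ 0.4293 -0.2013  0.2227] [ 3.141 -0.     0.108] F [-0.2 -1.1  0.3] t 1.0
-> [ 0.0005 -0.0004 -0.0019] [ 19.46 -21.15  -1.23]
```

Emit:
move_arm --deltas '[0,0,0,3,-3.3,-0.2,1,0,0,0,6,-6.6,-0.4,1,0,0,0,9,-9.9,-0.6,1,0,0,0,12,-13,-0.8,1,0,0,0,15,-16.3,-1,1,0,0,0,18,-19.5,-1.2,1,0,0,0,19.5,-21.1,-1.2,1,0,0,0,19.5,-21.1,-1.2,1]'

```text
time: 1.8
tool_pos: [0.6002, 0.0307, 0.2332]
ee_rot: [-3.141, 0.001, 0.114]
wrist_force: [0.4, -0.6, 0.4]
width: 0.0003
finger_force: 0.0
```

Run:
```python
from h import *
delta([.60,.03,.235],.11)
s,f,T=snap("wrist");save("w1",s["image"]);np.savez("w1",im=s["image"],d=s["depth"],T=T,f=f,cx=s["cx"],cy=s["cy"])
```

```text
pose [0.6002 0.0307 0.2332] [-3.141e+00  1.000e-03  1.140e-01] F [ 0.4 -0.6  0.4] t 1.8
-> [-0.0008  0.0014  0.0039] [-0.03  0.07 -0.18]
```

View pics/w1.png

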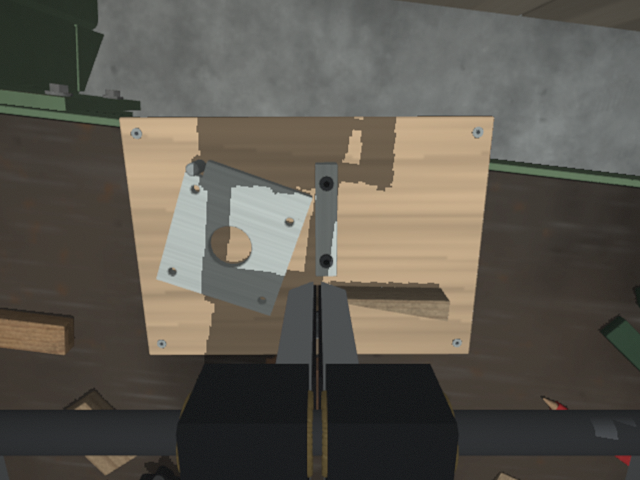

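Wrist view: plate corners at about (157,280), (270,315), (313,197), peg (196,166), fence (315–338, 163–276), wedge thick end at (448,290–303), block hidden behind the fingers.

Run:
```python
from h import *
s,f,T=snap("wrist")
pl=plane([[157,280],[270,315],[313,197]],.027,s,f,T)[:,:2]
print("plate",pl.round(4).tolist(),np.linalg.norm(pl[1]-pl[0]),np.linalg.norm(pl[2]-pl[1]))
v=pl[2]-pl[1];w=pl[0]-pl[1];print("plate yaw",np.arctan2(v[1],v[0]),np.arctan2(-w[0],w[1]))
fe=plane([[315,163],[338,163],[336,276],[316,276]],.033,s,f,T)[:,:2];print("fence",fe.round(4).tolist(),np.linalg.norm(fe[3]-fe[0]),np.linalg.norm(fe[1]-fe[0]))
b=plane([[120,117],[493,117],[469,353],[150,354]],.015,s,f,T)[:,:2];print("board",b.round(4).tolist(),[np.linalg.norm(b[i]-b[i-1]).round(4) for i in range(4)])
for i,j in((0,3),(1,2)):
  d=b[i]-b[j];print("yaw",np.arctan2(d[1],d[0]))
for i,j in((0,1),(3,2)):
  d=b[i]-b[j];print("yaw",np.arctan2(-d[0],d[1]))
print("wedge",plane([[447,290],[449,303]],.047,s,f,T)[:,:2].round(4).tolist(),"peg",plane([[195,163]],.043,s,f,T)[:,:2].round(4))
P=cloud(s,f,T);
for u,v in((180,250),(325,220),(440,294),(420,250),(60,250)):print(u,v,P[v,u].round(4))
```

```text
plate [[0.5079, 0.1719], [0.4831, 0.0608], [0.6054, 0.0316]] 0.11387127292092439 0.1257132641001453
plate yaw -0.23420363233525976 -0.21977115760636246
fence [[0.6368, 0.0333], [0.639, 0.0133], [0.5337, 0.0017], [0.5315, 0.0205]] 0.10598490167569988 0.02014001047360569
board [[0.6555, 0.21], [0.6929, -0.1199], [0.4566, -0.1493], [0.418, 0.1827]] [np.float64(0.2391), np.float64(0.332), np.float64(0.2382), np.float64(0.3343)]
yaw 0.11433598958842033
yaw 0.12373139488433388
yaw 0.11292640081970112
yaw 0.11567175524256165
wedge [[0.5369, -0.1002], [0.5242, -0.1046]] peg [[0.6264 0.135 ]]
180 250 [0.5409 0.1506 0.027 ]
325 220 [0.5869 0.0186 0.0338]
440 294 [ 0.5276 -0.0986  0.0358]
420 250 [ 0.5631 -0.0774  0.0163]
60 250 [ 0.517   0.2795 -0.0014]
```

```bash
python3 -c "
from h import *
delta([.459,.102,.08],-.228)"
```

```text
pose [0.599  0.028  0.2338] [3.141e+00 2.000e-03 1.100e-01] F [-0.5 -0.4 -0.2] t 1.9
-> [0.0008 0.0015 0.3385] [-13.07  -8.9   15.4 ]
```

Emit:
move_arm --deltas '[0,0,0.08,-3,-2,3,1,0,0,0.17,-6,-4,6,1,0,0,0.25,-9,-6,9,1,0,0,0.3385,-11.5,-8,12,1,0,0,0.3385,-13.07,-8.9,15.4,1,0,0,0.3385,-13.07,-8.9,15.4,1]'

```text
time: 2.5
tool_pos: [0.452, 0.1011, 0.0745]
ee_rot: [3.137, 0.013, -0.229]
wrist_force: [-0.3, -0.9, -1.7]
width: 0.0004
finger_force: 0.0
```

Run:
```python
from h import *
for i in range(3):
    delta([.459,.102,.021],-.228); s,f,T=snap("wrist")
save("w2",s["image"])
```

```text
pose [0.452  0.1011 0.0745] [ 3.137  0.013 -0.229] F [-0.3 -0.9 -1.7] t 2.5
-> [ 0.0047  0.013  -0.0007] [ 0.73 -0.27  5.34]
pose [0.4564 0.101  0.0783] [ 3.139  0.005 -0.229] F [-0.4 -0.3  0.5] t 2.55
-> [ 0.0025  0.0052 -0.0011] [ 0.26 -0.17  5.72]
pose [0.4598 0.1011 0.0811] [ 3.141e+00 -1.000e-03 -2.300e-01] F [0.1 0.  0.1] t 2.6
-> [ 0.0004 -0.001  -0.0017] [-0.1  -0.07  6.01]
```

View pics/w2.png

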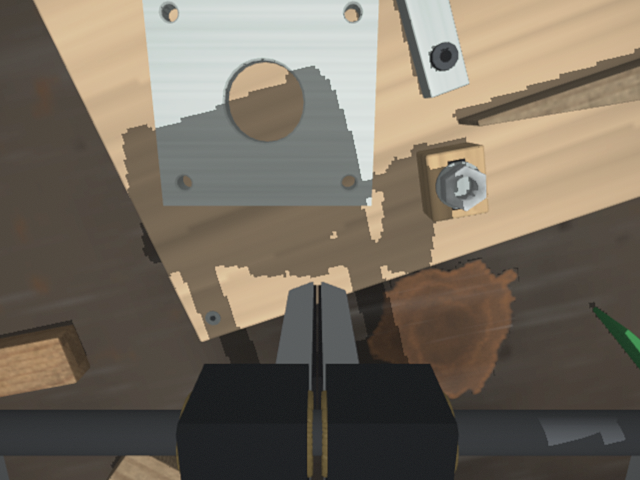

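View from near: plate near edge (163–371, 206) is square to the tool; block with nut at (455,185); wedge thin end (457,118) just right of the block; fence near end (445,95).

Run:
```python
from h import *
s,f,T=snap("wrist")
c,si=np.cos(.115),np.sin(.115);J=np.array([[c,-si],[si,c]])
for n,uv,z in[("nearedge",[[163,206],[371,206]],.027),("wedge thin top",[[457,115]],.047),("block top",[[428,158],[484,147],[487,212],[435,219]],.039),("fence end",[[430,97],[468,85]],.033)]:
    p=plane(uv,z,s,f,T)[:,:2];print(n,p.round(4).tolist(),"jig",(p@J).round(4).tolist())
P=cloud(s,f,T);print(P[150,440],P[212,435])
delta([.459,.100,.020],-.228)
```

```text
nearedge [[0.5116, 0.1762], [0.4852, 0.063]] jig [[0.5284, 0.1163], [0.4892, 0.0069]]
wedge thin top [[0.5244, 0.0155]] jig [[0.5227, -0.0448]]
block top [[0.5061, 0.0306], [0.505, 0.0018], [0.4708, 0.0044], [0.4733, 0.032]] jig [[0.5062, -0.0277], [0.5019, -0.0561], [0.4682, -0.0496], [0.4738, -0.0225]]
fence end [[0.5352, 0.0234], [0.5366, 0.0038]] jig [[0.5344, -0.0382], [0.5335, -0.0578]]
[0.50539146 0.01806884 0.01601702] [0.47719272 0.03148492 0.03938597]
pose [0.4627 0.1014 0.0836] [-3.14  -0.006 -0.23 ] F [ 0.2  0.1 -0. ] t 2.7
-> [-0.0014 -0.0059 -0.0022] [-0.36  0.23  6.35]
```

Emit:
move_arm --deltas '[0,0,0,0,0,2,1,0,0,0,0,0,4,1,0,0,0,0,0,5.5,1,0,0,0,0,0,6,1,0,0,0,0,0,6,1,0,0,0,0,0,6,1]'

```text
time: 3.3
tool_pos: [0.4616, 0.1021, 0.0222]
ee_rot: [-3.141, -0.003, -0.229]
wrist_force: [0.2, 0.2, 0.3]
width: 0.0005
finger_force: 0.0
```

```bash
python3 -c "
from h import *
delta([.4842,.098,.020],-.228)"
```

```text
pose [0.4616 0.1021 0.0222] [-3.141e+00 -3.000e-03 -2.290e-01] F [0.2 0.2 0.3] t 3.3
-> [-0.0009 -0.0032 -0.0012] [ 2.3  -0.12  0.23]
```

Emit:
move_arm --deltas '[0,0,0,0.5,0,0.2,1,0,0,0,1,0,0.2,1,0,0,0,1.4,0,0.2,1,0,0,0,1.7,0,0.2,1,0,0,0,1.9,0,0.2,1,0,0,0,2.1,0,0.2,1,0,0,0,2.2,0,0.2,1,0,0,0,2.2,0,0.2,1]'

```text
time: 4.1
tool_pos: [0.4811, 0.0972, 0.0184]
ee_rot: [3.141, 0.0, -0.229]
wrist_force: [0.4, 0.8, 1.0]
width: 0.0003
finger_force: 0.0
```

Emit:
move_arm --deltas '[0,0,0,0.15,0,0,1,0,0,0,0.3,0,0,1,0,0,0,0.45,0,0,1,0,0,0,0.45,0,0,1]'

```text
time: 4.5
tool_pos: [0.4849, 0.0961, 0.0183]
ee_rot: [3.141, 0.001, -0.229]
wrist_force: [-2.7, 0.9, 1.8]
width: 0.0007
finger_force: 1.6
```

Run:
```python
from h import *
s,f,T=snap("wrist");save("w3",s["image"])
delta([.4842,.098,.020],-.228)
```

```text
pose [0.4849 0.0961 0.0183] [ 3.141e+00  1.000e-03 -2.290e-01] F [-3.5 -0.   2.4] t 4.55
-> [ 0.0006  0.0013 -0.0006] [-0.11 -0.17 -0.17]
```

View pics/w3.png

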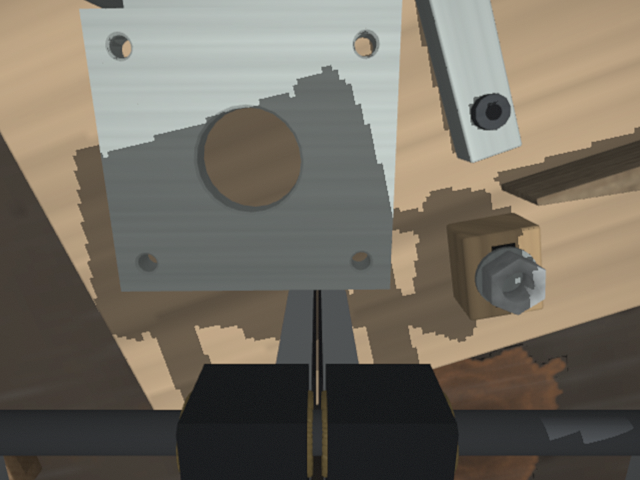

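Finger is flush on the near edge (finger u=317, edge row 290, corner u=391, so about 32 mm left of it), clear of block (450–540, 215–320). Now swing round the peg.

Emit:
move_arm --deltas '[0,0,-0.02,0.15,0.24,0,1,0,0,-0.04,0.3,0.48,0,1,0,0,-0.06,0.45,0.72,0,1,0,0,-0.08,0.61,0.95,0,1,0,0,-0.1,0.78,1.18,0,1,0,0,-0.1,0.78,1.18,0,1]'

```text
time: 5.15
tool_pos: [0.4907, 0.0823, 0.0184]
ee_rot: [3.141, -0.001, -0.129]
wrist_force: [-1.7, -0.3, -2.0]
width: 0.0006
finger_force: 0.4
```

Emit:
move_arm --deltas '[0,0,-0.02,0.15,0.24,0,1,0,0,-0.04,0.3,0.48,0,1,0,0,-0.06,0.46,0.72,0,1,0,0,-0.08,0.62,0.95,0,1,0,0,-0.1,0.78,1.18,0,1,0,0,-0.12,0.95,1.4,0,1,0,0,-0.14,1.12,1.63,0,1,0,0,-0.14,1.12,1.63,0,1]'

```text
time: 5.95
tool_pos: [0.4997, 0.0648, 0.0185]
ee_rot: [3.141, -0.0, 0.012]
wrist_force: [-0.4, 0.3, -1.5]
width: 0.0004
finger_force: 0.5
```

```bash
cat > chk.py <<'E'
from h import *
import sys
s,f,T=snap("wrist");save(sys.argv[1],s["image"])
P=cloud(s,f,T);im=s["image"].astype(int)
m=((P[...,2]>.023)&(P[...,2]<.030)&(im.max(2)-im.min(2)<40)).astype(np.uint8)
m=cv2.morphologyEx(m,cv2.MORPH_OPEN,np.ones((3,3)))
n,l,st,_=cv2.connectedComponentsWithStats(m);k=1+np.argmax(st[1:,4])
c=max(cv2.findContours((l==k).astype(np.uint8),0,1)[0],key=cv2.contourArea)[:,0]
b=plane(c,.027,s,f,T)[:,:2];J=rot([0,0,.115])[:2,:2];q=b@J
print("plate bbox jig",q.min(0).round(4),q.max(0).round(4))
x0,y0=q.min(0)
right=q[(q[:,1]<y0+.006)&(q[:,0]>x0+.02)]
right=right[right[:,0]<q[:,0].max()-.02]
print("right edge angle vs jig",np.polyfit(right[:,0],right[:,1],1),len(right))
o=robot.get_obs();print(o["time"],o["tool_pos"].round(4),o["ee_rot"].round(3),(o["wrist_force"][:2]@J).round(1),o["wrist_force"].round(1))
E
python3 chk.py w4
```

```text
plate bbox jig [ 0.5093 -0.0359] [0.6302 0.089 ]
right edge angle vs jig [-0.0912967   0.02084267] 157
6.0 [0.4997 0.0648 0.0185] [ 3.141 -0.     0.011] [-0.   0.3] [-0.1  0.3  0.1]
```

View pics/w4.png

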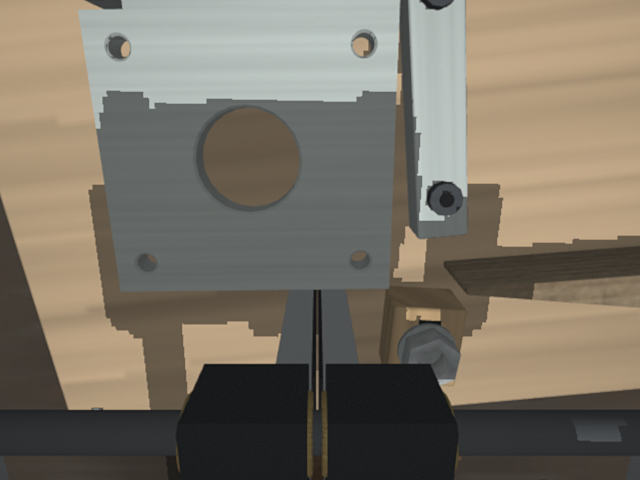

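Plate is flush with the finger, about 0.09 rad short; fence is 10–20 px right of the plate's right edge; block (383–465) is still clear of the finger.

Emit:
move_arm --deltas '[0,0,-0.02,0.16,0.24,0,1,0,0,-0.04,0.31,0.48,0,1,0,0,-0.06,0.47,0.72,0,1,0,0,-0.07,0.55,0.83,0,1,0,0,-0.08,0.64,0.95,0,1,0,0,-0.08,0.64,0.95,0,1]'

```text
time: 6.6
tool_pos: [0.506, 0.0556, 0.0185]
ee_rot: [3.141, -0.0, 0.091]
wrist_force: [-1.7, 1.1, 1.2]
width: 0.0006
finger_force: 0.9
```

```bash
python3 chk.py w5
```

```text
plate bbox jig [ 0.515 -0.038] [0.6303 0.0803]
right edge angle vs jig [-0.02023155 -0.02413736] 217
6.65 [0.506  0.0556 0.0185] [ 3.141 -0.     0.091] [-1.5  0.4] [-1.5  0.3  0.8]
```

Emit:
move_arm --deltas '[0,0,-0.01,0.08,0.12,0,1,0,0,-0.02,0.16,0.24,0,1,0,0,-0.024,0.2,0.3,0,1,0,0,-0.024,0.2,0.3,0,1]'

```text
time: 7.05
tool_pos: [0.5082, 0.053, 0.0185]
ee_rot: [3.141, 0.0, 0.115]
wrist_force: [-2.8, 0.4, 1.2]
width: 0.0004
finger_force: 1.2
```

Now press in small steps.

Emit:
move_arm --deltas '[0,0,0,0.04,0.05,0,1,0,0,0,0.08,0.1,0,1,0,0,0,0.08,0.1,0,1]'

```text
time: 7.35
tool_pos: [0.5085, 0.0524, 0.0183]
ee_rot: [-3.141, 0.001, 0.115]
wrist_force: [-4.3, 1.8, 2.1]
width: 0.0003
finger_force: 2.1
```

```bash
python3 chk.py w6
```

```text
plate bbox jig [ 0.5167 -0.0383] [0.6308 0.0786]
right edge angle vs jig [ 0.00385317 -0.04005074] 190
7.4 [0.5085 0.0524 0.0183] [-3.141e+00  1.000e-03  1.150e-01] [-4.8  0.7] [-4.8  0.2  2.3]
```

Emit:
move_arm --deltas '[0,0,0,0.05,0.08,0,1,0,0,0,0.1,0.16,0,1,0,0,0,0.1,0.16,0,1]'

```text
time: 7.7
tool_pos: [0.5087, 0.0513, 0.018]
ee_rot: [-3.14, 0.003, 0.115]
wrist_force: [-6.3, 2.9, 2.8]
width: 0.0005
finger_force: 3.0
```

Emit:
move_arm --deltas '[0,0,0,0.05,0.08,0,1,0,0,0,0.1,0.16,0,1,0,0,0,0.1,0.16,0,1]'

```text
time: 8.0
tool_pos: [0.5089, 0.0501, 0.0176]
ee_rot: [-3.139, 0.006, 0.116]
wrist_force: [-8.1, 3.6, 3.2]
width: 0.0006
finger_force: 3.7
```

```bash
python3 chk.py w7
```

```text
plate bbox jig [ 0.5172 -0.0382] [0.6307 0.0786]
right edge angle vs jig [ 0.00417268 -0.04018868] 191
8.05 [0.509  0.0502 0.0176] [-3.139  0.005  0.116] [-7.9  4.1] [-8.3  3.2  3.1]
```

Emit:
move_arm --deltas '[0,0,0,0.07,0.05,0,1,0,0,0,0.15,0.12,0,1,0,0,0,0.15,0.12,0,1]'

```text
time: 8.35
tool_pos: [0.5091, 0.0495, 0.0174]
ee_rot: [-3.138, 0.009, 0.116]
wrist_force: [-10.7, 4.2, 5.6]
width: 0.0005
finger_force: 5.2
```

Emit:
move_arm --deltas '[0,0,0,0.06,0.06,0,1,0,0,0,0.12,0.12,0,1,0,0,0,0.12,0.12,0,1,0,0,0,0.12,0.12,0,1]'

```text
time: 8.75
tool_pos: [0.5093, 0.0488, 0.0172]
ee_rot: [-3.137, 0.011, 0.116]
wrist_force: [-12.8, 4.8, 7.2]
width: 0.0006
finger_force: 6.3
```

```bash
python3 chk.py w8
```

```text
plate bbox jig [ 0.5177 -0.0381] [0.6307 0.0786]
right edge angle vs jig [ 0.00273272 -0.03933806] 190
8.8 [0.5093 0.0488 0.0172] [-3.137  0.011  0.116] [-12.9   5.7] [-13.5   4.1   6.6]
```

View pics/w8.png

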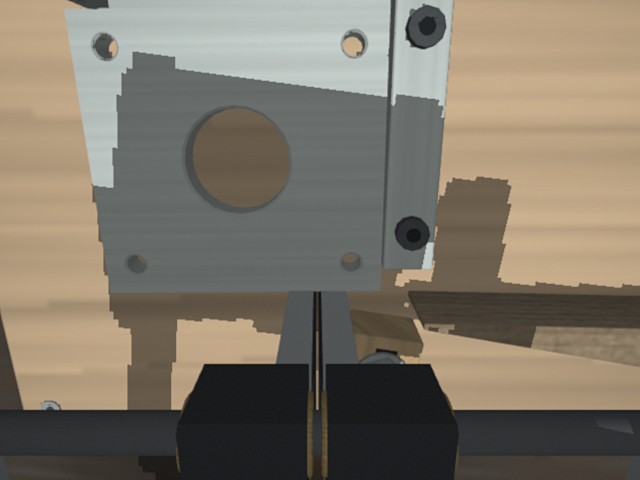

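Plate's right edge bedded on the fence (u≈386), finger beside the block (350). Back off and rise.

Emit:
move_arm --deltas '[0,0,0,-0.2,-0.15,0,1,0,0,0,-0.6,-0.3,0,1,0,0,0,-1.2,-0.4,-0.2,1,0,0,0,-2,-0.5,-1,1,0,0,0,-2,-0.5,-4,1,0,0,0,-2,-0.5,-8,1,0,0,0,-2,2,-11,1,0,0,0,-2,5,-12,1]'

```text
time: 9.6
tool_pos: [0.503, -0.0051, 0.1444]
ee_rot: [3.139, -0.011, 0.118]
wrist_force: [1.0, 0.2, -0.3]
width: 0.0003
finger_force: 0.0
```

Emit:
move_arm --deltas '[0,0,0,0,4,0,1,0,0,0,0,8,0,1,0,0,0,0,9,0,1,0,0,0,0,9,0,1,0,0,0,0,9,0,1]'

```text
time: 10.1
tool_pos: [0.5106, -0.0935, 0.1388]
ee_rot: [-3.141, -0.001, 0.115]
wrist_force: [0.4, -0.1, -0.6]
width: 0.0001
finger_force: 0.0
```

```bash
python3 chk.py w9
```

```text
plate bbox jig [ 0.5186 -0.0391] [0.6428 0.0653]
right edge angle vs jig [ 0.0034507  -0.03695571] 139
10.15 [ 0.5106 -0.093   0.1387] [-3.141e+00 -1.000e-03  1.160e-01] [-0.4 -1.1] [-0.3 -1.2 -0.9]
```

View pics/w9.png

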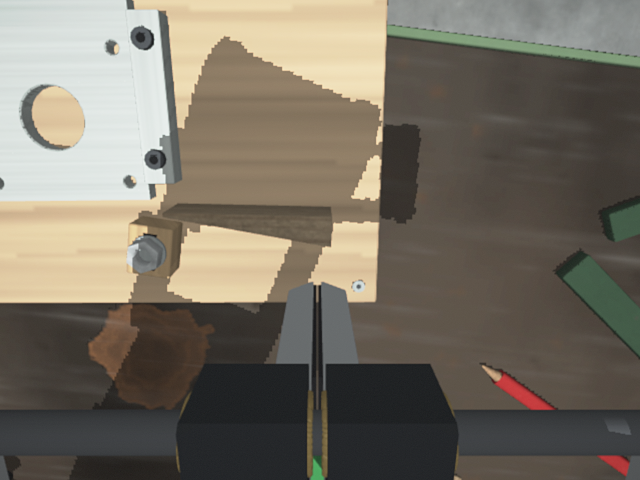

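Plate stays home on the fence. The oak wedge (165–332, 204–247) lies with its thin end at the block's gap and thick end at right (332, 207–247). The green look-alike is under the gripper at (318,468), off the jig.

Run:
```python
from h import *
s,f,T=snap("wrist");P=cloud(s,f,T);J=rot([0,0,.115])[:2,:2]
q=P[...,:2]@J;z=P[...,2]
roi=np.zeros(z.shape,bool);roi[195:260,185:345]=1
m=roi&(z>.042)&(z<.052)
print("wedge top n",m.sum(),"jig x",q[m][:,0].min(),q[m][:,0].max(),"y",q[m][:,1].min(),q[m][:,1].max(),"z",np.median(z[m]))
v,u=np.nonzero(m);print("px",u.min(),u.max(),v.min(),v.max())
ue=u.max()-2;r=np.sort(v[u==ue]);print(ue,r.min(),r.max())
c=plane([[ue,r.min()],[ue,r.max()]],.047,s,f,T);print("thick end",c.round(4).tolist(),"jig",(c[:,:2]@J).round(4).tolist())
uv=np.array([(a,v[u==a].min()) for a in range(u.min()+10,u.max()-5)]);e=plane(uv,.047,s,f,T)[:,:2]@J
print("flat face slope dx/dy",np.polyfit(e[:,1],e[:,0],1))
mid=c[:,:2].mean(0);print("mid",mid)
```

```text
wedge top n 3108 jig x 0.4915772941075741 0.5151418217385935 y -0.16221008169161247 -0.0662384195652117 z 0.04761088637242297
px 185 332 212 247
330 215 247
thick end [[0.5287, -0.1009, 0.047], [0.5072, -0.1036, 0.047]] jig [[0.5137, -0.1609], [0.492, -0.1611]]
flat face slope dx/dy [0.02339582 0.51725109]
mid [ 0.51796898 -0.10226144]
```

```bash
python3 -c "
from h import *
delta([.525,-.1357,.020],.115)"
```

```text
pose [ 0.5105 -0.0929  0.1386] [-3.141 -0.     0.117] F [-0.7  0.2  0.4] t 10.2
-> [-0.0003 -0.0004  0.0019] [ 0.93  4.43 11.86]
```

Emit:
move_arm --deltas '[0,0,0,0.9,4.4,0,1,0,0,0,0.9,4.4,2,1,0,0,0,0.9,4.4,6,1,0,0,0,0.9,4.4,10,1,0,0,0,0.9,4.4,11.5,1,0,0,0,0.9,4.4,11.8,1,0,0,0,0.9,4.4,11.8,1]'

```text
time: 10.9
tool_pos: [0.5247, -0.1358, 0.0205]
ee_rot: [-3.141, 0.0, 0.117]
wrist_force: [0.3, 0.9, -0.1]
width: 0.0006
finger_force: 0.0
```

```bash
python3 -c "
from h import *
delta([.5227,-.1158,.020],.115)"
```

```text
pose [ 0.5247 -0.1358  0.0205] [-3.141  0.     0.117] F [ 0.3  0.9 -0.1] t 10.9
-> [-0.0002  0.0003  0.0019] [ 0.03 -2.01  0.05]
```

Contact expected after ~2.1 cm along tool −y; go gently, then push on.

Emit:
move_arm --deltas '[0,0,0,0,-0.5,0,1,0,0,0,0,-1,0,1,0,0,0,0,-1.5,0,1,0,0,0,0,-1.8,0,1,0,0,0,0,-2,0,1,0,0,0,0,-2.2,0,1,0,0,0,0,-2.4,0,1,0,0,0,0,-2.5,0,1]'

```text
time: 11.7
tool_pos: [0.5217, -0.112, 0.0205]
ee_rot: [3.141, 0.0, 0.115]
wrist_force: [-0.1, -0.5, -0.2]
width: 0.0004
finger_force: 0.1
```

Emit:
move_arm --deltas '[0,0,0,0,-0.25,0,1,0,0,0,0,-0.5,0,1,0,0,0,0,-0.75,0,1,0,0,0,0,-1,0,1,0,0,0,0,-1.25,0,1,0,0,0,0,-1.5,0,1]'

```text
time: 12.3
tool_pos: [0.52, -0.0969, 0.0205]
ee_rot: [3.142, -0.0, 0.115]
wrist_force: [-0.3, -0.5, 0.4]
width: 0.0005
finger_force: 0.1
```

Emit:
move_arm --deltas '[0,0,0,0,-0.25,0,1,0,0,0,0,-0.5,0,1,0,0,0,0,-0.75,0,1,0,0,0,0,-1,0,1,0,0,0,0,-1.25,0,1,0,0,0,0,-1.5,0,1]'

```text
time: 12.9
tool_pos: [0.5183, -0.082, 0.0205]
ee_rot: [3.142, -0.0, 0.115]
wrist_force: [-0.0, -0.1, -0.1]
width: 0.0009
finger_force: 0.1
```

```bash
python3 chk.py w10
```

```text
plate bbox jig [ 0.5197 -0.0398] [ 0.6253 -0.0061]
right edge angle vs jig [ 0.0017808  -0.03490092] 27
12.95 [ 0.5182 -0.0816  0.0205] [-3.141  0.     0.116] [-0.3  0.1] [-0.3  0.1  1. ]
```

View pics/w10.png

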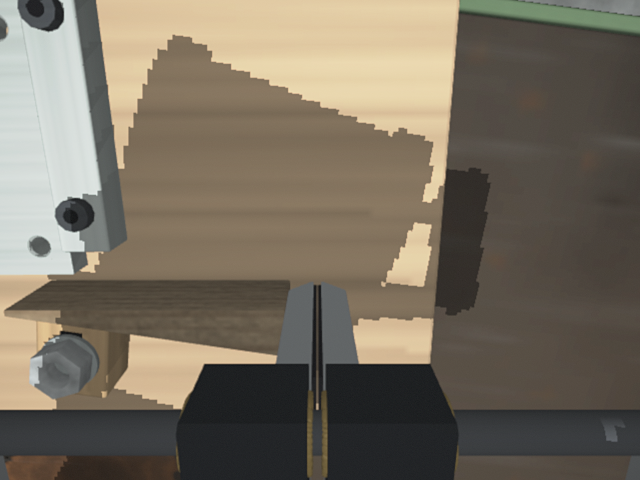

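The wedge slides straight between the plate and block (thin end at (10,310)), finger squarely on its thick end. Continue.

Emit:
move_arm --deltas '[0,0,0,0,-0.25,0,1,0,0,0,0,-0.5,0,1,0,0,0,0,-0.75,0,1,0,0,0,0,-1,0,1,0,0,0,0,-1.25,0,1,0,0,0,0,-1.5,0,1,0,0,0,0,-1.75,0,1,0,0,0,0,-2,0,1]'

```text
time: 13.75
tool_pos: [0.516, -0.0622, 0.0205]
ee_rot: [3.141, -0.0, 0.115]
wrist_force: [0.3, 0.6, -0.1]
width: 0.0001
finger_force: 0.1
```

Emit:
move_arm --deltas '[0,0,0,0,-0.2,0,1,0,0,0,0,-0.4,0,1,0,0,0,0,-0.6,0,1,0,0,0,0,-0.8,0,1,0,0,0,0,-1,0,1,0,0,0,0,-1.1,0,1]'

```text
time: 14.35
tool_pos: [0.5148, -0.0514, 0.0205]
ee_rot: [3.141, -0.0, 0.115]
wrist_force: [-0.2, 0.4, 0.9]
width: 0.0003
finger_force: 0.3
```

Emit:
move_arm --deltas '[0,0,0,0,-0.1,0,1,0,0,0,0,-0.2,0,1,0,0,0,0,-0.3,0,1,0,0,0,0,-0.4,0,1]'

```text
time: 14.75
tool_pos: [0.5144, -0.0475, 0.0205]
ee_rot: [3.141, -0.0, 0.115]
wrist_force: [0.9, -1.0, 0.2]
width: 0.0006
finger_force: 0.4
```

Emit:
move_arm --deltas '[0,0,0,0,-0.1,0,1,0,0,0,0,-0.2,0,1,0,0,0,0,-0.3,0,1,0,0,0,0,-0.4,0,1]'

```text
time: 15.15
tool_pos: [0.5137, -0.0433, 0.0204]
ee_rot: [-3.142, 0.0, 0.115]
wrist_force: [0.8, 0.3, -0.2]
width: 0.0006
finger_force: 0.2
```

Emit:
move_arm --deltas '[0,0,0,0,-0.1,0,1,0,0,0,0,-0.2,0,1,0,0,0,0,-0.3,0,1]'

```text
time: 15.45
tool_pos: [0.5134, -0.0404, 0.0204]
ee_rot: [-3.142, 0.0, 0.115]
wrist_force: [0.3, -0.4, -0.0]
width: 0.0002
finger_force: 0.2
```

Emit:
move_arm --deltas '[0,0,0,0,-0.1,0,1,0,0,0,0,-0.2,0,1,0,0,0,0,-0.3,0,1]'

```text
time: 15.75
tool_pos: [0.5131, -0.0374, 0.0205]
ee_rot: [3.142, 0.0, 0.115]
wrist_force: [0.7, 0.5, 0.8]
width: 0.0004
finger_force: 0.2
```

Emit:
move_arm --deltas '[0,0,0,0,-0.1,0,1,0,0,0,0,-0.2,0,1,0,0,0,0,-0.3,0,1]'

```text
time: 16.05
tool_pos: [0.5128, -0.0345, 0.0205]
ee_rot: [3.141, -0.0, 0.115]
wrist_force: [-0.0, 0.3, -0.5]
width: 0.0006
finger_force: 0.2
```

Emit:
move_arm --deltas '[0,0,0,0,-0.1,0,1,0,0,0,0,-0.2,0,1,0,0,0,0,-0.3,0,1]'

```text
time: 16.35
tool_pos: [0.5124, -0.0315, 0.0205]
ee_rot: [3.142, -0.0, 0.115]
wrist_force: [0.5, -0.7, -0.3]
width: 0.0004
finger_force: 0.2
```

Emit:
move_arm --deltas '[0,0,0,0,-0.1,0,1,0,0,0,0,-0.2,0,1]'

```text
time: 16.55
tool_pos: [0.5122, -0.0295, 0.0205]
ee_rot: [3.141, 0.0, 0.115]
wrist_force: [1.2, -1.0, -0.6]
width: 0.0009
finger_force: 0.2
```

Emit:
move_arm --deltas '[0,0,0,0,-0.1,0,1,0,0,0,0,-0.2,0,1]'

```text
time: 16.75
tool_pos: [0.512, -0.0276, 0.0205]
ee_rot: [3.141, -0.0, 0.115]
wrist_force: [0.2, -0.4, -0.3]
width: 0.0005
finger_force: 0.3
```

Emit:
move_arm --deltas '[0,0,0,0,-0.1,0,1,0,0,0,0,-0.2,0,1]'

```text
time: 16.95
tool_pos: [0.5122, -0.026, 0.0207]
ee_rot: [3.14, -0.001, 0.115]
wrist_force: [1.1, -1.0, 0.1]
width: 0.0006
finger_force: 1.1
```

```bash
python3 chk.py w11
```

```text
plate bbox jig [ 0.5182 -0.0735] [0.6259 0.0505]Traceback (most recent call last):
  File "chk.py", line 14, in <module>
    print("right edge angle vs jig",np.polyfit(right[:,0],right[:,1],1),len(right))
                                    ~~~~~~~~~~^^^^^^^^^^^^^^^^^^^^^^^^^
    raise TypeError("expected non-empty vector for x")
TypeError: expected non-empty vector for x
```

View pics/w11.png

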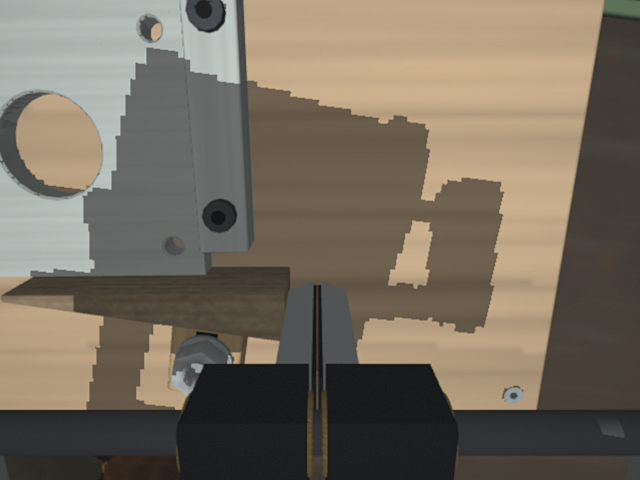

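The wedge is snug between plate edge (row 272) and block (170–245), and the finger is square on its thick end (290). Forces are just starting to build, so from here I work by feel.

Emit:
move_arm --deltas '[0,0,0,0,-0.1,0,1,0,0,0,0,-0.1,0,1]'

```text
time: 17.2
tool_pos: [0.5123, -0.0251, 0.0208]
ee_rot: [3.14, -0.001, 0.115]
wrist_force: [2.7, -3.2, 0.5]
width: 0.0005
finger_force: 1.6
```

Emit:
move_arm --deltas '[0,0,0,0,-0.1,0,1,0,0,0,0,-0.2,0,1]'

```text
time: 17.4
tool_pos: [0.5124, -0.0238, 0.0211]
ee_rot: [3.139, -0.002, 0.115]
wrist_force: [3.9, -6.4, -0.2]
width: 0.0003
finger_force: 3.4
```

Emit:
move_arm --deltas '[0,0,0,0,-0.1,0,1,0,0,0,0,-0.2,0,1]'

```text
time: 17.6
tool_pos: [0.5125, -0.0235, 0.0213]
ee_rot: [3.135, -0.002, 0.115]
wrist_force: [2.7, -9.2, 0.8]
width: 0.0006
finger_force: 5.2
```

Emit:
move_arm --deltas '[0,0,0,0,-0.1,0,1,0,0,0,0,-0.2,0,1]'

```text
time: 17.8
tool_pos: [0.5125, -0.0228, 0.0215]
ee_rot: [3.133, -0.003, 0.115]
wrist_force: [3.2, -12.0, 0.5]
width: 0.0006
finger_force: 6.7
```

Emit:
move_arm --deltas '[0,0,0,0,-0.1,0,1,0,0,0,0,-0.1,0,1]'

```text
time: 18.0
tool_pos: [0.5125, -0.0224, 0.0217]
ee_rot: [3.132, -0.003, 0.115]
wrist_force: [3.3, -14.1, 0.6]
width: 0.0005
finger_force: 6.9
```

Emit:
move_arm --deltas '[0,0,0,0,-0.1,0,1,0,0,0,0,-0.1,0,1]'

```text
time: 18.2
tool_pos: [0.5126, -0.0221, 0.0218]
ee_rot: [3.13, -0.003, 0.115]
wrist_force: [2.2, -14.6, 0.7]
width: 0.0001
finger_force: 7.7
```

Emit:
move_arm --deltas '[0,0,0,0,-0.1,0,1,0,0,0,0,-0.1,0,1]'

```text
time: 18.4
tool_pos: [0.5126, -0.0218, 0.0219]
ee_rot: [3.129, -0.003, 0.115]
wrist_force: [3.0, -17.2, 1.1]
width: 0.0004
finger_force: 8.5
```

Emit:
move_arm --deltas '[0,0,0,0,-0.1,0,1,0,0,0,0,-0.1,0,1,0,0,0,0,-0.1,0,1]'

```text
time: 18.7
tool_pos: [0.5126, -0.0215, 0.022]
ee_rot: [3.128, -0.003, 0.115]
wrist_force: [4.5, -17.4, 0.4]
width: 0.0008
finger_force: 9.2
```

Emit:
move_arm --deltas '[0,0,0,0,-0.05,0,1,0,0,0,0,-0.05,0,1,0,0,0,0,-0.05,0,1]'

```text
time: 19.0
tool_pos: [0.5126, -0.0214, 0.0221]
ee_rot: [3.127, -0.003, 0.115]
wrist_force: [3.5, -19.2, 1.0]
width: 0.0003
finger_force: 9.7
```

Emit:
move_arm --deltas '[0,0,0,0,0.3,0,1,0,0,0,0,0.6,0,1,0,0,0,0,1,0,1,0,0,0,0,1.5,0,1,0,0,0,0,2.5,0,1,0,0,0,0,3.5,0,1,0,0,0,0,3.5,-4,1,0,0,0,0,3.5,-8,1]'

```text
time: 19.8
tool_pos: [0.5128, -0.0494, 0.0995]
ee_rot: [-3.14, 0.005, 0.114]
wrist_force: [0.2, 0.1, 0.4]
width: 0.0002
finger_force: 0.0
```

Emit:
move_arm --deltas '[0,0,0,2,-1.5,-3,1,0,0,0,5,-4,-6,1,0,0,0,5,-4,-7,1,0,0,0,5,-4,-7,1,0,0,0,5,-4,-7,1]'

```text
time: 20.3
tool_pos: [0.5584, -0.0042, 0.169]
ee_rot: [-3.142, 0.003, 0.115]
wrist_force: [-0.8, -0.7, -1.3]
width: 0.0004
finger_force: 0.0
```

```bash
python3 chk.py w12
python3 - <<'E'
from h import *
s,f,T=snap("wrist");P=cloud(s,f,T);J=rot([0,0,.115])[:2,:2];q=P[...,:2]@J;z=P[...,2]
m=(z>.041)&(z<.053)&(q[...,0]>.48)&(q[...,0]<.53)&(q[...,1]<.05)&(q[...,1]>-.17)
n,l,st,_=cv2.connectedComponentsWithStats(m.astype(np.uint8));k=1+np.argmax(st[1:,4]);m=l==k
print("wedge jig y",np.percentile(q[m][:,1],[0,1,99,100]).round(4),"x",np.percentile(q[m][:,0],[1,99]).round(4),m.sum())
v,u=np.nonzero(m);uv=np.array([(a,v[u==a].min()) for a in range(u.min()+8,u.max()-5)])
e=plane(uv,.047,s,f,T)[:,:2]@J;print("flat face",np.polyfit(e[:,1],e[:,0],1))
E
```

```text
plate bbox jig [ 0.5182 -0.0405] [0.645  0.0785]
right edge angle vs jig [ 0.00474795 -0.03934202] 118
20.35 [ 0.558  -0.0042  0.1684] [-3.141  0.004  0.114] [0.1 0. ] [0.1 0.  0.1]
wedge jig y [-0.0683 -0.0675  0.0382  0.0411] x [0.5054 0.5207] 2337
flat face [-0.01338928  0.52150498]
```

The wedge end is where I left it. I'll re-push once to check by feel that it still grips.

```bash
python3 -c "
from h import *
delta([.515,-.0437,.0215],.115)"
```

```text
pose [ 0.5579 -0.0042  0.1683] [-3.141  0.004  0.114] F [-0.6  0.3 -0.1] t 20.4
-> [-0.0005  0.0041 -0.0008] [-4.65  3.44 14.69]
```

Emit:
move_arm --deltas '[0,0,0,-2.5,3,0,1,0,0,0,-5,4,3,1,0,0,0,-5,4,7,1,0,0,0,-5,4,11,1,0,0,0,-5,4,14,1,0,0,0,-5,4,15,1,0,0,0,-5,4,15,1]'

```text
time: 21.1
tool_pos: [0.5124, -0.0491, 0.0185]
ee_rot: [-3.14, 0.005, 0.115]
wrist_force: [-0.7, 0.9, 1.0]
width: 0.0005
finger_force: 0.0
```

Emit:
move_arm --deltas '[0,0,0,0,-0.4,0,1,0,0,0,0,-0.8,0,1,0,0,0,0,-1.2,0,1,0,0,0,0,-1.6,0,1,0,0,0,0,-1.9,0,1,0,0,0,0,-2.2,0,1,0,0,0,0,-2.4,0,1,0,0,0,0,-2.4,0,1]'

```text
time: 21.9
tool_pos: [0.5116, -0.0248, 0.0205]
ee_rot: [3.141, 0.0, 0.116]
wrist_force: [-0.4, 0.7, 0.2]
width: 0.0008
finger_force: 0.0
```

Emit:
move_arm --deltas '[0,0,0,0,-0.1,0,1,0,0,0,0,-0.2,0,1,0,0,0,0,-0.3,0,1]'

```text
time: 22.2
tool_pos: [0.5113, -0.0222, 0.0204]
ee_rot: [3.141, 0.0, 0.115]
wrist_force: [-0.3, 0.5, 1.1]
width: 0.0003
finger_force: 0.0
```

Emit:
move_arm --deltas '[0,0,0,0,-0.1,0,1,0,0,0,0,-0.2,0,1]'

```text
time: 22.4
tool_pos: [0.5112, -0.0216, 0.0205]
ee_rot: [3.138, 0.0, 0.115]
wrist_force: [0.0, -5.7, -1.4]
width: 0.0005
finger_force: 3.0
```

Emit:
move_arm --deltas '[0,0,0,0,-0.1,0,1,0,0,0,0,-0.2,0,1]'

```text
time: 22.6
tool_pos: [0.5113, -0.0216, 0.0206]
ee_rot: [3.134, -0.0, 0.115]
wrist_force: [0.7, -10.9, -0.5]
width: 0.0004
finger_force: 5.4
```

Emit:
move_arm --deltas '[0,0,0,0,-0.1,0,1,0,0,0,0,-0.15,0,1]'

```text
time: 22.8
tool_pos: [0.5113, -0.0215, 0.0207]
ee_rot: [3.132, -0.0, 0.115]
wrist_force: [1.3, -13.3, -1.3]
width: 0.0006
finger_force: 6.7
```

Emit:
move_arm --deltas '[0,0,0,0,-0.1,0,1,0,0,0,0,-0.1,0,1]'

```text
time: 23.0
tool_pos: [0.5113, -0.0214, 0.0209]
ee_rot: [3.13, -0.0, 0.115]
wrist_force: [0.4, -15.3, -1.3]
width: 0.0004
finger_force: 7.2
```

Emit:
move_arm --deltas '[0,0,0,0,-0.1,0,1,0,0,0,0,-0.1,0,1]'

```text
time: 23.2
tool_pos: [0.5113, -0.0212, 0.021]
ee_rot: [3.129, -0.0, 0.115]
wrist_force: [0.6, -16.6, -1.0]
width: 0.0001
finger_force: 8.1
```

Emit:
move_arm --deltas '[0,0,0,0,-0.1,0,1,0,0,0,0,-0.15,0,1,0,0,0,0,-0.15,0,1]'

```text
time: 23.5
tool_pos: [0.5114, -0.0208, 0.0213]
ee_rot: [3.126, -0.001, 0.115]
wrist_force: [0.9, -18.8, 0.1]
width: 0.0004
finger_force: 9.4
```

Emit:
move_arm --deltas '[0,0,0,0,0.3,0,1,0,0,0,0,0.6,0,1,0,0,0,0,1,0,1,0,0,0,0,1.5,0,1,0,0,0,0,2.5,0,1,0,0,0,0,3.5,0,1,0,0,0,0,3.5,-4,1,0,0,0,0,3.5,-8,1]'

```text
time: 24.3
tool_pos: [0.513, -0.0484, 0.0996]
ee_rot: [-3.14, 0.004, 0.114]
wrist_force: [1.2, -1.0, -0.1]
width: 0.0002
finger_force: 0.0
```

Emit:
move_arm --deltas '[0,0,0,2,-1.5,-3,1,0,0,0,5,-4,-6,1,0,0,0,5,-4,-7,1,0,0,0,5,-4,-7,1,0,0,0,5,-4,-7,1]'

```text
time: 24.8
tool_pos: [0.5584, -0.0032, 0.1691]
ee_rot: [3.142, 0.003, 0.115]
wrist_force: [-0.2, -0.7, 0.2]
width: 0.0003
finger_force: 0.0
```

```bash
python3 chk.py w13
```

```text
plate bbox jig [ 0.5183 -0.0381] [0.6451 0.0786]
right edge angle vs jig [ 0.00541001 -0.03979164] 118
24.85 [ 0.5579 -0.0032  0.1685] [-3.141  0.004  0.114] [-0.6 -0.9] [-0.5 -0.9  0. ]
```

```bash
python3 -c "
from bench import robot
print(robot.close_job())"
```

```text
the job is handed in; nothing more can be done
None
```

I squared the plate onto peg and fence and wedged it tight. The wedge held its place under a second push of about 19 N, and the job is handed in; no verdict was shown.

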